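# Roll the sample tote out of the guard tunnel to the end stop and lift it onto the scale

## Task

Roll the blue sample tote along the rollers, out from under the clear guard tunnel, without lifting it, until it is gently and fully home against the end stop with the orange plunger pressed in. Then lift it off, keeping it level so that the pipe sample inside stays standing, and set it down gently on the scale, centred and square on the steel pan. Let go of it and leave the other things on the bench where they are.

Things in the scene. Friction and masses are not known exactly. Their poses are not given: they have to be found in the camera images.
- track: Fixed bench track of free steel rollers (25 mm diameter, 40 mm pitch). Origin: on the bench under the middle of its width. The tote rolls along the track's own -y; x across, z up. Roller tops at z = 62.5 mm. Side frames out to x = +-115 mm, up to 75 mm; green side guides up to 88 mm, inner faces at x = +-81 mm. The track runs from y = +510 to -290 mm.
- tunnel_mouth (a point): Mouth of the clear guard tunnel (yellow trim), middle of the roof's underside edge: y = +80 mm, z = 200 mm on the track. The tunnel runs from here to y = +310 mm, outer width 272 mm; roof top 210 mm above the bench. From the mouth to the end stop the track is open from above.
- track_end (a point): Open end of the track, y = -290 mm, at roller-top height. Before it a grey end stop lies across the rollers, 71 to 133 mm above the bench, 30 mm deep plus a switch body, 282 mm wide over its knobs. Clamped at an unreported place: its rubber bumper faces lie 35 to 95 mm before this end. Feel or see where. Against the bumpers the tote's origin is 108 mm before them, so 143 to 203 mm before this end.
- plunger (a joint): Orange spring plunger (presence switch) in the middle of the end stop, 108 mm above the bench. 0 = out, its head 12 mm proud of the rubber bumpers; 0.012 m = level with them. Its switch makes at 8 mm: then the tote counts as home. Damped spring: 2 N at first touch, 7 N at 8 mm, 9 N at 12 mm, then the rigid bumpers. It springs out and rolls the tote back 1 to 2 cm if the tote is let go.
- tote: Blue open tote on the rollers, about 0.38 kg plus the sample. Origin: centre of underside; own -y points to its front (the end stop), z up. Body 216 mm long (y) x 146 mm wide (x), 120 mm high; rim 14 mm thick and 16 mm tall at the top, outer size 240 x 166 mm. Walls 4 mm, floor 6 mm. At first its front sticks out of the tunnel and its carry bar is under the tunnel roof.
- tote_front_rim (a point): Middle of the top edge of the tote's front rim, 113 mm in front of the origin, 120 mm above the underside: rim 14 mm thick here (along the track), can be pinched from above with one finger inside the tote.
- tote_bar (a point): Middle of the black carry bar that spans the tote from side to side (along its x), square 22 x 22 mm, 114 mm free length, centre 107 mm above the tote's underside, top 118 mm. Grip it firmly across (fingers closing along the tote's y); the load is not balanced.
- sample: Rusty steel pipe piece standing on the tote's floor, 60 mm diameter, 55 mm high, bore 48 mm, about 0.42 kg, loose, anywhere along the tote. Origin: centre of its underside, z = pipe axis, up. Its top is 61 mm above the tote's underside.
- scale: Bench scale, fixed. Origin: on the bench under the centre of its pan; x and y along the pan's short and long sides, z up. Steel pan 200 mm (x) x 280 mm (y), top at z = 62 mm; it is sprung (4 N per mm, 8 mm travel), so it sinks 1.5 to 3 mm under the tote. Low display (35 mm high) on its +x side.
- scale_pan (a point): Centre of the pan's top surface, unloaded. The tote goes here with its long side along the pan's long side (either way round).
- gel_bottle: White bottle with black cap, 48 mm diameter, 130 mm high, standing; leave alone. Origin: centre of underside.
- step_block: Stepped steel calibration block 30 x 88 x 40 mm; leave alone. Origin: centre of underside.
- spare_ring: Rusty pipe ring 72 mm diameter, 30 mm high; leave alone. Origin: centre of underside.

How it is judged:
By the outcome, as a careful person would: the job done as asked, in the order asked, and still so for the second after the job is handed in, with the robot touching nothing.
It also fails if it takes over 64 s, if anything falls off the work surface, if the arm or the gripper's body presses on something with over 40 N, if the wrist force passes 120 N, or if a joint passes its speed limit or range.

## Robot

A 6-joint arm with a two-finger parallel gripper is mounted at the origin on the work surface. World frame = base frame: x ahead of the robot, y to its left, z up, the work surface at z = 0. Lengths are in mm, angles in rad, forces in N, time in s.
With the tool pointing down it reaches from about 150 to 775 mm from the base axis. Payload 6.1 kg.
Tool frame: the origin (TCP) lies midway between the tips of the shut fingers; the grasp point (between the pads) lies 19 mm behind it; z points along the fingers, y is the direction in which the jaws open and shut (so a half turn about z gives the same grasp; the last joint's range is limited). The gripper opens to 85 mm and grips with 20 to 120 N. Pads are 22 mm wide; open, the fingers measure 114 mm over their backs; the gripper's body (76 mm by 85 mm) begins 54 mm behind the grasp point. The pads swing forward as they close: fully open they stand 13 mm farther back than shut.
Start: joints at [1.302, 0.126, -0.04, 1.405, 0, 1.571], TCP at [139.421, 506.133, 231.295] pointing down, gripper open.
Joint ranges: [-2.72, 2.72], [-0.95, 1.95], [-1.27, 1.35], [-1.78, 2.02], [-1.46, 1.47], [-3.14, 3.14]. Speed limits (rad/s): [2.39, 2.39, 3.01, 3.14, 3.14, 3.14].

## Interface

Orientations are given as [roll, pitch, yaw] about the fixed x, y, z axes, in that order (R = Rz(yaw) Ry(pitch) Rx(roll)).
In Python, from cell import * gives the robot as it stands.
- The arm moves only by the tool apply_moves, never from a script. Its argument "rows" is a list of rows, each a list of 7 numbers: the shift along the tool's x, y, z in cm, then the turn, a rotation vector about the tool's x, y, z in rad, then the closure, from -1 (fully open) to 1 (shut). A call has 1 to 12 rows; each row shifts and turns the pose as measured when the row begins, along the tool's axes as they then stand; what a row does not reach is not made up. A row lasts 1/10 s, in which the tool goes at most 50 mm and 8.59 degrees, less where a joint would pass 70% of its speed; a pose out of reach is approached as far as the arm can. A call with a gripper value outside its range is refused whole. The fingers move at their own pace and stop on an object; the grip force is fixed at half the most. Time passes only in rows, so rows that do not move let the fingers close. It gives the time, the measured TCP pose, the force and the opening at its end, in the units of the state.
- read_state(): the state, without advancing time (a new reading comes with each control period).
- grab_frame(name): name is "scene" or "side" or "wrist"; returns (picture, depth): 384x512x3 uint8, blue, green, red; 384x512 float32, mm along the optical axis (not along the pixel's ray), 0 where there is no reading.
- camera_model(name): a dict with "fx", "fy", "cx", "cy" (pixels), "R" (3x3) and "t" (3): a world point X has camera coordinates R X + t. Camera axes: x right, y down, z forward; pixel columns grow to the right and rows downward; lengths in mm; the calibration is good to about 2 mm. A picture is of the moment at which its call begins: read the wrist's pose just before it. camera_model takes no time and is no camera call; for the wrist camera it gives the pose at the moment of the call.
- hand_in(): hands the job in, once; it reports no verdict.
The state is a dict: "clock": time; "q": joint angles; "qvel": joint speeds; "joint_torque": joint torques, N m; "position": TCP position; "eef_rot": TCP orientation; "wrist_force": force on the tool from outside, world axes, zero at the start; "ft_torque": the same for the moment, N m; "gripper_width": finger opening in mm.
Only numpy, scipy, OpenCV 4.12 (cv2) and the standard library are available. Lean on these libraries where they do the work, as an engineer would, in place of code of your own. Each camera call takes 0.05 s, during which the arm holds its last target.

## Working session

There is one attempt and no reset: what is moved stays moved. The work goes in short steps, Python scripts to look and compute and a tool call to move; the robot and the scene stay as the last step left them, time stands still between calls to the robot, and variables do not carry over. Pictures are saved under pics/ and viewed, and the job is handed in when it is done.

Besides the shell and the picture viewer there is one more tool, called after "Call:" as name(argument=value, ...) on one line, values as JSON. apply_moves: Moves the arm, as the interface text tells. Its arguments: {"type":"object","properties":{"rows":{"type":"array"}},"required":["rows"]}

```bash
mkdir -p pics; ls
python3 - <<'E'
from cell import *
import cv2,pickle
s=read_state();print(s)
for n in ["scene","side","wrist"]:
    m=camera_model(n);p,d=grab_frame(n)
    cv2.imwrite(f"pics/{n}0.png",p);pickle.dump((m,p,d),open(f"{n}0.pkl","wb"))
    print(n,m)
E
```

```text
pics
{'clock': 0.0, 'q': array([ 1.30198006e+00,  1.26414913e-01, -4.06243959e-02,  1.40538599e+00,
       -1.38395901e-05,  1.57081201e+00]), 'qvel': array([-0.00080569,  0.00108954, -0.0003746 ,  0.0027026 , -0.00105958,
       -0.00029647]), 'joint_torque': array([-1.10185618e-03, -4.35911357e+01,  3.52926028e+01,  1.72989228e-02,
       -2.69429074e-04,  1.64404128e-06]), 'position': array([139.33104385, 505.75250584, 230.5026457 ]), 'eef_rot': array([-3.13996368e+00,  1.38651216e-05,  2.87276072e+00]), 'wrist_force': array([-0.42731128, -0.68935056, -0.35414379]), 'ft_torque': array([ 0.03672812,  0.01098038, -0.01359392]), 'gripper_width': 85.45924535080687}
scene {'fx': 363.84972266849627, 'fy': 363.84972266849627, 'cx': 245.41054694435584, 'cy': 192.6677950638785, 'R': array([[ 0.4118018 ,  0.91120436,  0.01121992],
       [ 0.60224529, -0.26289197, -0.75378275],
       [-0.6839005 ,  0.31716623, -0.65702792]]), 't': array([-228.0712878 , -261.83977622, 1485.58746602])}
side {'fx': 395.977848404178, 'fy': 395.977848404178, 'cx': 247.98125639934437, 'cy': 192.35541390534516, 'R': array([[ 8.46033395e-01, -5.33129406e-01, -7.29073337e-04],
       [-4.14094306e-01, -6.56271726e-01, -6.30740302e-01],
       [ 3.35787732e-01,  5.33929264e-01, -7.75993647e-01]]), 't': array([-540.48557666,  293.23021231, 1070.75120245])}
wrist {'fx': 313.3989921043208, 'fy': 313.3989921043208, 'cx': 255.36752667746669, 'cy': 192.29624124531097, 'R': array([[ 0.26504361,  0.96423541, -0.00140118],
       [ 0.92387785, -0.25353379,  0.28665369],
       [ 0.27604639, -0.07727025, -0.95803324]]), 't': array([-523.8647828 ,  -37.94931117,  380.4928765 ])}
```

View pics/scene0.png

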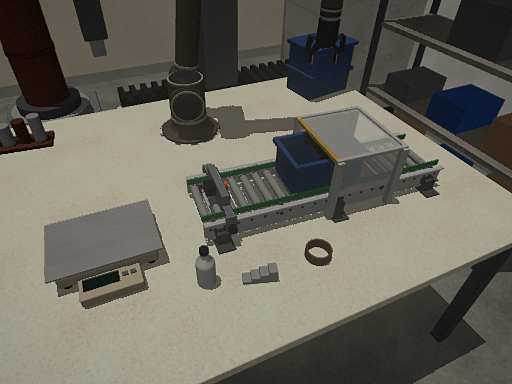

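View pics/side0.png

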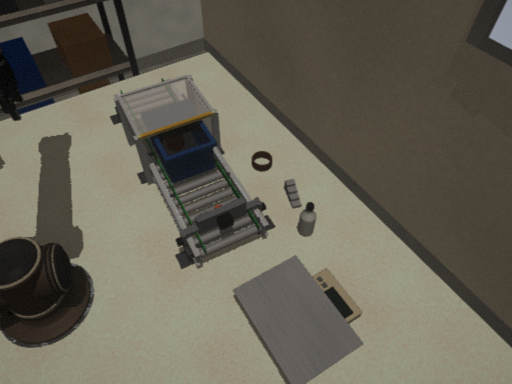

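View pics/wrist0.png

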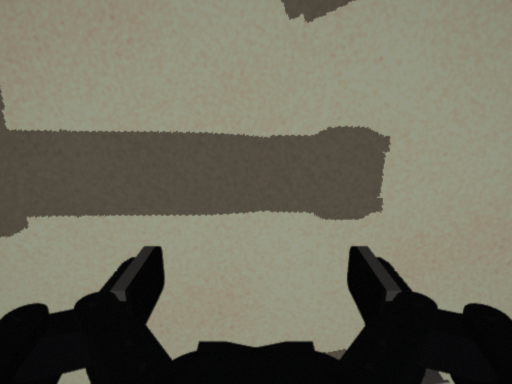

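The scene view shows the track with the tote's front out of the tunnel (about 305,160), the end stop at (215,195), and the scale at (100,240). The bottle, block and ring lie between the track and the scene camera. I'll enlarge the important areas.

```bash
cat > h.py <<'E'
import numpy as np,cv2,pickle
def ld(n):return pickle.load(open(n+".pkl","rb"))
def ray(m,u,v,z):
    c=np.array([(u-m['cx'])/m['fx'],(v-m['cy'])/m['fy'],1.]);o=-m['R'].T@m['t'];r=m['R'].T@c
    return o+r*(z-o[2])/r[2]
def bp(m,d,u,v):
    Z=d[int(round(v)),int(round(u))];c=np.array([(u-m['cx'])/m['fx'],(v-m['cy'])/m['fy'],1.])*Z
    return m['R'].T@(c-m['t'])
def proj(m,X):
    c=m['R']@np.asarray(X,float)+m['t'];return np.array([m['fx']*c[0]/c[2]+m['cx'],m['fy']*c[1]/c[2]+m['cy']])
def cloud(m,d):
    v,u=np.mgrid[:d.shape[0],:d.shape[1]];c=np.stack([(u-m['cx'])/m['fx']*d,(v-m['cy'])/m['fy']*d,d],-1)
    return (c-m['t'])@m['R']
def crop(p,x0,y0,x1,y1,s,fn):
    cv2.imwrite(fn,cv2.resize(p[y0:y1,x0:x1],None,fx=s,fy=s,interpolation=cv2.INTER_CUBIC))
E
python3 - <<'E'
from h import *
m,p,d=ld("scene0");crop(p,170,90,450,260,2.8,"pics/s_c.png");crop(p,30,190,310,310,2.8,"pics/s_c2.png")
m2,p2,d2=ld("side0");crop(p2,100,70,290,270,2.9,"pics/d_c.png");crop(p2,220,230,380,384,3.5,"pics/d_c2.png")
for n,(m,p,d) in (("scene",ld("scene0")),("side",ld("side0"))):
    c=cloud(m,d);ok=d>0
    z=c[...,2]
    print(n,ok.mean())
    # pan
    k=ok&(abs(z-62)<4)
    r=(c[...,0]>-100)
    # component
    nb,l,st,ce=cv2.connectedComponentsWithStats(k.astype(np.uint8))
    for i in np.argsort(-st[1:,4])[:3]+1:
        P=c[l==i];print(st[i],cv2.minAreaRect(P[:,:2].astype(np.float32)),P[:,2].mean())
    k=ok&(z>2) 
    kz=ok&(abs(z)<8); print("bench z",np.median(z[kz]))
E
```

```text
scene 0.9921925862630209
[  44  199  119   85 6177] ((525.3450317382812, -403.32843017578125), (280.3203125, 204.5675506591797), 88.53955078125) 62.734455576324486
[190 184  19  32 219] ((486.2683410644531, -122.136474609375), (22.679964065551758, 144.5478515625), 85.28558349609375) 62.00777274789581
[228 176  21  30 201] ((497.28558349609375, -2.448354721069336), (21.491741180419922, 142.7965087890625), 85.69690704345703) 62.11144011541686
bench z 1.1503471030731625
side 0.9960225423177084
[ 232  256  131  128 8617] ((520.341064453125, -404.0281677246094), (280.45831298828125, 201.00904846191406), 88.82412719726562) 61.51055138994575
[318  17 152 103 315] ((1496.7523193359375, 289.77081298828125), (877.9163818359375, 15.230402946472168), 89.9599609375) 62.16962302181854
[205 225  52  27 291] ((502.23895263671875, -125.49744415283203), (22.382780075073242, 159.96405029296875), 85.34354400634766) 60.8888885278663
bench z -0.5515668833393452
```

View pics/s_c.png

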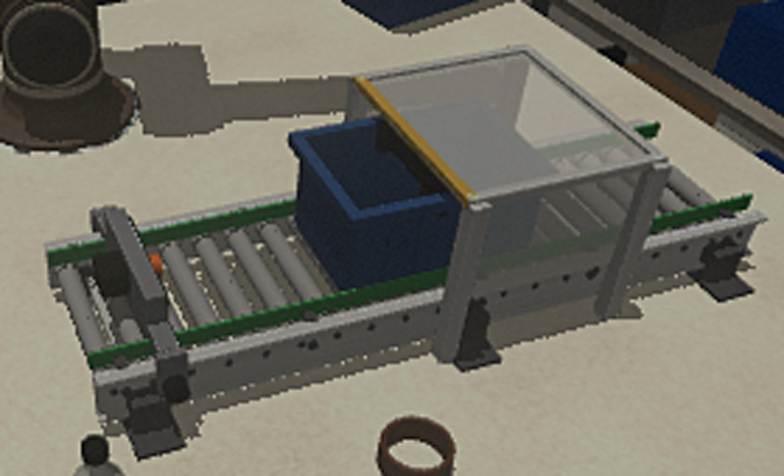

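View pics/d_c.png

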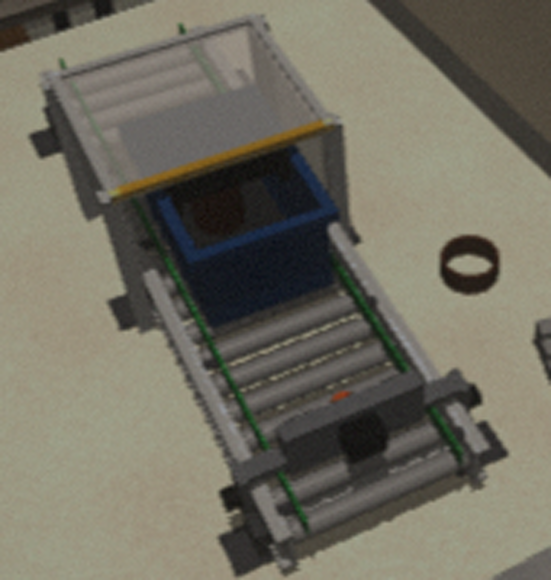

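View pics/s_c2.png

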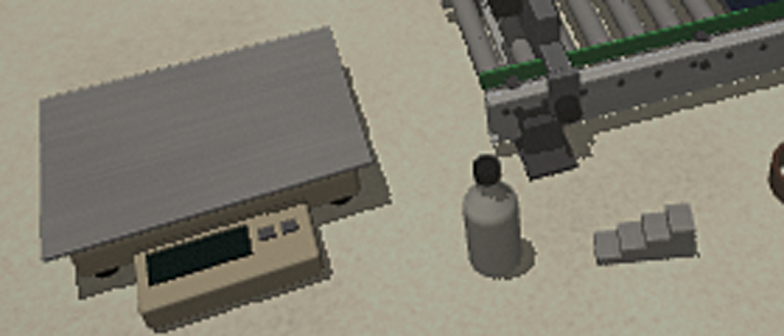

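The crops show the tote's front rim clear of the trim, with the bar just under the roof edge. The end stop has its orange head at crop (155,263), and the sample sits near the front inside at side crop (218,208). Now I'll get these in numbers.

Run:
```python
from h import *
def line(P):
    v=cv2.fitLine(P[:,:2].astype(np.float32),cv2.DIST_HUBER,0,.01,.01).ravel();a=np.degrees(np.arctan2(v[1],v[0]))
    return a, v[2:]
for n in ("scene","side"):
    m,p,d=ld(n+"0");c=cloud(m,d);hsv=cv2.cvtColor(p,cv2.COLOR_BGR2HSV);z=c[...,2];x,y=c[...,0],c[...,1]
    h,s,v=[hsv[...,i].astype(int) for i in range(3)]
    reg=(x>250)&(x<750)&(y>-250)&(y<600)&(d>0)
    g=reg&(h>45)&(h<80)&(s>120)&(abs(z-86)<6)
    print(n,"green",g.sum())
    if g.sum()>20:
        nb,l,st,ce=cv2.connectedComponentsWithStats(g.astype(np.uint8))
        for i in range(1,nb):
            if st[i,4]>15:P=c[l==i];print("  ",st[i,4],line(P),P.min(0),P.max(0))
    b=reg&(h>100)&(h<125)&(s>120)
    P=c[b];print("blue",b.sum(),P.min(0),P.max(0), np.percentile(P[:,2],[5,50,95,99]))
    r=b&(abs(z-182.5)<4); P=c[r]; print("rim",r.sum(),cv2.minAreaRect(P[:,:2].astype(np.float32)),P.min(0),P.max(0))
    f=b&(z>75)&(z<155); P=c[f];print("face yaw hist",P.min(0),P.max(0))
    o=reg&((h<14))&(s>140)&(v>70)&(z>85)&(z<130);P=c[o]
    print("orange",o.sum(),P.mean(0) if len(P) else 0, P.max(0) if len(P) else 0)
    ys=reg&(h>14)&(h<28)&(s>140)&(z>190);P=c[ys];print("yellow",ys.sum(),P.min(0),P.max(0),P.mean(0),line(P))
    st=reg&(abs(z-133)<3)&(y<0);P=c[st];print("stop top",st.sum(),cv2.minAreaRect(P[:,:2].astype(np.float32)))
    rf=reg&(abs(z-210)<3);P=c[rf];print("roof",rf.sum(),cv2.minAreaRect(P[:,:2].astype(np.float32)))
    for nm,u,v_ in (("x",0,0),):pass
```

```text
scene green 98
blue 262 [446.89666212 124.09088437  85.95210923] [615.88419299 248.4105234  186.82255278] [181.50814338 183.45995657 185.45383861 186.18396448]
rim 254 ((529.7556762695312, 179.78378295898438), (100.15142059326172, 165.22706604003906), 85.38688659667969) [446.89666212 124.09088437 180.71264223] [615.88419299 235.64724123 186.35849587]
face yaw hist [455.17822796 147.03161455  85.95210923] [608.85045539 248.4105234  147.23886095]
orange 23 [516.48084439 -47.52141197 116.71767743] [522.63347566 -42.77260718 123.01037915]
yellow 223 [408.41158191 217.98308437 201.40601021] [653.91001665 246.86611778 214.18578894] [542.5111716  231.11116597 210.54425983] (np.float32(-4.7409396), array([546.2805, 230.2375], dtype=float32))
stop top 318 ((593.2921752929688, -105.54739379882812), (64.19927978515625, 332.600830078125), 66.830810546875)
roof 2723 ((541.6083984375, 342.4386291503906), (234.54942321777344, 269.6769104003906), 85.35383605957031)
side green 129
   24 (np.float32(85.96532), array([598.43463,  88.35823], dtype=float32)) [594.17718885  40.69129769  82.61708202] [602.
[... 453 characters left out ...]
[439.98858997 120.93833389 178.56540367] [609.71400871 239.69316139 186.056364  ]
face yaw hist [486.19194968 136.21732495  75.50788404] [595.82432335 207.09677058 151.93781814]
orange 10 [506.6128391  -44.85447695 117.9402436 ] [513.1986224  -41.59129537 121.20339404]
yellow 266 [413.56361641 218.97462549 199.5949699 ] [640.21177878 248.92142152 213.0692988 ] [523.00486578 232.1905848  208.37470035] (np.float32(-4.7463374), array([525.06866, 231.55484], dtype=float32))
stop top 327 ((587.3258056640625, -103.65877532958984), (66.54930877685547, 327.9141540527344), 66.57997131347656)
roof 1161 ((536.0550537109375, 341.75567626953125), (236.5587921142578, 264.04986572265625), 85.0635986328125)
```

Run:
```python
from h import *
m,p,d=ld("scene0");crop(p,180,150,260,230,8,"pics/s_stop.png");crop(p,265,100,360,200,6,"pics/s_tote.png")
m,p,d=ld("side0");crop(p,165,180,285,270,6,"pics/d_stop.png");crop(p,130,100,230,190,6,"pics/d_tote.png")
```

```text
(no output)
```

View pics/s_stop.png

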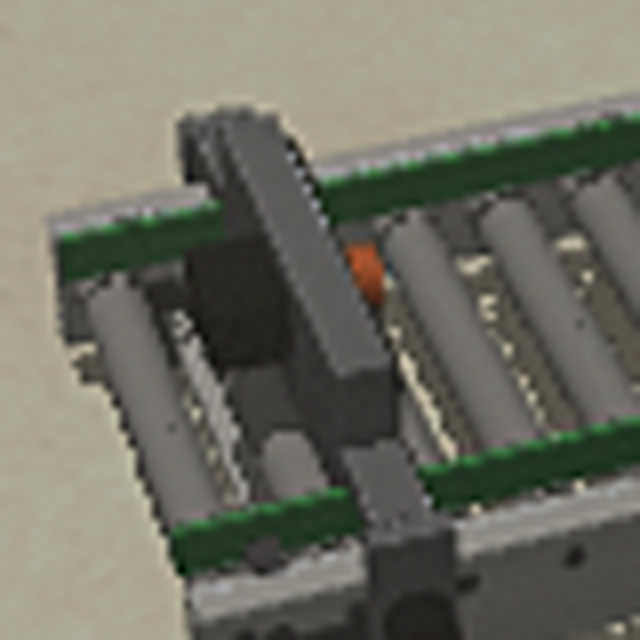

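View pics/d_tote.png

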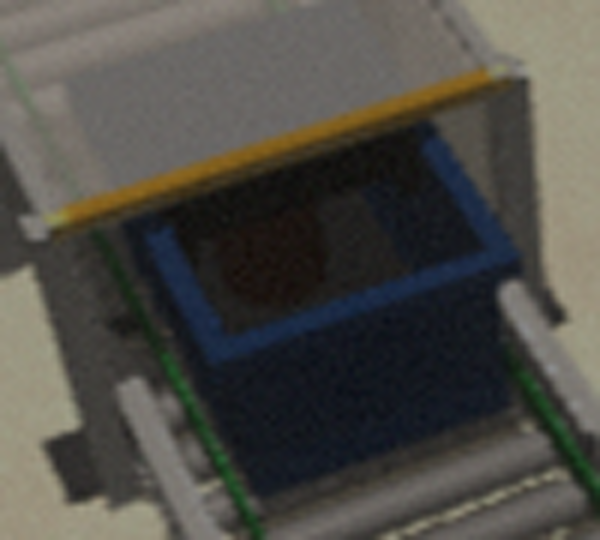

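```bash
cat >> h.py <<'E'
from scipy.spatial.transform import Rotation as Ro
def Rt(s): return Ro.from_euler('xyz',s['eef_rot']).as_matrix()
TY=np.array([.0819,.9966,0]);TX=np.array([.9966,-.0819,0]);TO=np.array([522.8,147.8,0])
def tw(x,y,z=0): return TO+TX*x+TY*y+[0,0,z]
def wt(P): P=np.asarray(P,float)-TO;return np.array([P@TX,P@TY,P[2]])
def plan(s,target,yaw,n):
    p=s['position'];y0=s['eef_rot'][2];dy=(yaw-y0);print("dyaw",dy)
    if abs(dy)>3.3: dy-=np.sign(dy)*2*np.pi
    st=(np.asarray(target)-p)/n
    for i in range(n):
        yy=y0+dy*i/n;R=Ro.from_euler('xyz',[np.pi,0,yy]).as_matrix()
        print(i,np.round(R.T@st/10,2),round(-dy/n,4))
E
python3 - <<'E'
from h import *
from cell import read_state
s=read_state()
s['position']=s['position']+[0,0,40]
plan(s,[525,100,275],-0.082,20)
m,p,d=ld("scene0");m2,p2,d2=ld("side0")
for nm,a,z in(("bottle cap",(203,249),130),):print(nm,ray(m,*a,z))
print("bottle side",ray(m2,309,206,130))
c=cloud(m,d)
for nm,u,v in(("block",260,275),("ring",318,250)):print(nm,bp(m,d,u,v))
E
```

```text
dyaw -2.954761379028815
0 [-2.4  -1.44 -0.02] 0.1477
1 [-2.58 -1.08 -0.02] 0.1477
2 [-2.71 -0.68 -0.02] 0.1477
3 [-2.79 -0.28 -0.02] 0.1477
4 [-2.8   0.14 -0.02] 0.1477
5 [-2.75  0.55 -0.02] 0.1477
6 [-2.63  0.95 -0.02] 0.1477
7 [-2.47  1.32 -0.02] 0.1477
8 [-2.25  1.67 -0.02] 0.1477
9 [-1.98  1.98 -0.02] 0.1477
10 [-1.66  2.25 -0.02] 0.1477
11 [-1.31  2.47 -0.02] 0.1477
12 [-0.93  2.64 -0.02] 0.1477
13 [-0.53  2.75 -0.02] 0.1477
14 [-0.12  2.8  -0.02] 0.1477
15 [ 0.29  2.78 -0.02] 0.1477
16 [ 0.7   2.71 -0.02] 0.1477
17 [ 1.09  2.58 -0.02] 0.1477
18 [ 1.45  2.39 -0.02] 0.1477
19 [ 1.79  2.15 -0.02] 0.1477
bottle cap [ 730.94374953 -189.13054349  130.        ]
bottle side [ 720.66214071 -191.12516477  130.        ]
block [779.9826063  -62.06931429  21.84460423]
ring [7.56093495e+02 1.29547343e+02 5.78126926e-01]
```

Call:
apply_moves(rows=[[0,0,-2.5,0,0,0,-1],[0,0,-2,0,0,0,-1],[-2.4,-1.4,0,0,0,0.148,-1],[-2.6,-1.1,0,0,0,0.148,-1],[-2.7,-0.7,0,0,0,0.148,-1],[-2.8,-0.3,0,0,0,0.148,-1],[-2.8,0.1,0,0,0,0.148,-1],[-2.75,0.55,0,0,0,0.148,-1],[-2.6,0.95,0,0,0,0.148,-1],[-2.5,1.3,0,0,0,0.148,-1]])

```text
clock: 1.15
position: [293.7, 336.4, 274.1]
eef_rot: [-3.138, 0.007, 1.671]
wrist_force: [0.6, 0.1, 0.9]
gripper_width: 85.9
```

Run:
```python
from h import *
from cell import read_state
s=read_state();print(s['position'],s['eef_rot'],s['q'],s['clock'])
plan(s,[525,100,275],-0.082,13)
```

```text
[293.68828457 336.35546287 274.06188779] [-3.13788815  0.00726629  1.67089156] [ 0.85483912 -0.0121291  -0.09319154  1.4974106  -0.00275507  2.32556425] 1.15
dyaw -1.7528915603105717
0 [-1.99  1.59 -0.01] 0.1348
1 [-1.76  1.84 -0.01] 0.1348
2 [-1.49  2.06 -0.01] 0.1348
3 [-1.2   2.24 -0.01] 0.1348
4 [-0.89  2.38 -0.01] 0.1348
5 [-0.56  2.48 -0.01] 0.1348
6 [-0.22  2.53 -0.01] 0.1348
7 [ 0.12  2.54 -0.01] 0.1348
8 [ 0.46  2.5  -0.01] 0.1348
9 [ 0.79  2.42 -0.01] 0.1348
10 [ 1.11  2.29 -0.01] 0.1348
11 [ 1.41  2.12 -0.01] 0.1348
12 [ 1.68  1.91 -0.01] 0.1348
```

Joint 6 winds the other way from what I assumed, so yaw = q1 - q6 + π. The reachable grasp is therefore yaw ≈ 3.06, and I'm turning back.

Run:
```python
from h import *
from cell import read_state
s=read_state()
plan(s,[525,100,275],3.0596,11)
```

```text
dyaw 1.3887084396894285
0 [-2.35  1.88 -0.01] -0.1262
1 [-2.57  1.57 -0.01] -0.1262
2 [-2.74  1.23 -0.01] -0.1262
3 [-2.88  0.88 -0.01] -0.1262
4 [-2.96  0.51 -0.01] -0.1262
5 [-3.    0.13 -0.01] -0.1262
6 [-3.   -0.25 -0.01] -0.1262
7 [-2.94 -0.62 -0.01] -0.1262
8 [-2.84 -0.99 -0.01] -0.1262
9 [-2.69 -1.34 -0.01] -0.1262
10 [-2.5  -1.67 -0.01] -0.1262
```

Call:
apply_moves(rows=[[-2.4,1.9,0,0,0,-0.126,-1],[-2.6,1.6,0,0,0,-0.126,-1],[-2.8,1.2,0,0,0,-0.126,-1],[-2.9,0.9,0,0,0,-0.126,-1],[-3,0.5,0,0,0,-0.126,-1],[-3,0.1,0,0,0,-0.126,-1],[-3,-0.25,0,0,0,-0.126,-1],[-3,-0.6,0,0,0,-0.126,-1],[-2.9,-1,0,0,0,-0.126,-1],[-2.7,-1.3,0,0,0,-0.126,-1],[-2.5,-1.7,0,0,0,-0.126,-1],[0,0,0,0,0,0,-1]])

```text
clock: 2.35
position: [539.7, 87.1, 271.5]
eef_rot: [-3.132, -0.007, 3.105]
wrist_force: [0.2, 0.2, -0.3]
gripper_width: 85.5
```

```bash
cat > look.py <<'E'
import sys,cv2,pickle
from cell import *
n,tag=sys.argv[1:3]
s=read_state();m=camera_model(n);p,d=grab_frame(n)
pickle.dump((m,p,d),open(tag+".pkl","wb"));pickle.dump(s,open(tag+"_s.pkl","wb"))
cv2.imwrite(f"pics/{tag}.png",cv2.resize(p,None,fx=1.5,fy=1.5,interpolation=cv2.INTER_CUBIC))
print(s['clock'],s['position'],s['eef_rot'],s['q'],s['wrist_force'],s['gripper_width'])
E
python3 look.py wrist w1
```

```text
2.35 [539.720002    87.05480602 271.54673897] [-3.13188189 -0.00724642  3.10481831] [ 0.1642798   0.1797395   0.11180314  1.51189967 -0.00806805  0.20105543] [ 0.22656904  0.18443313 -0.295108  ] 85.45774033810899
```

View pics/w1.png

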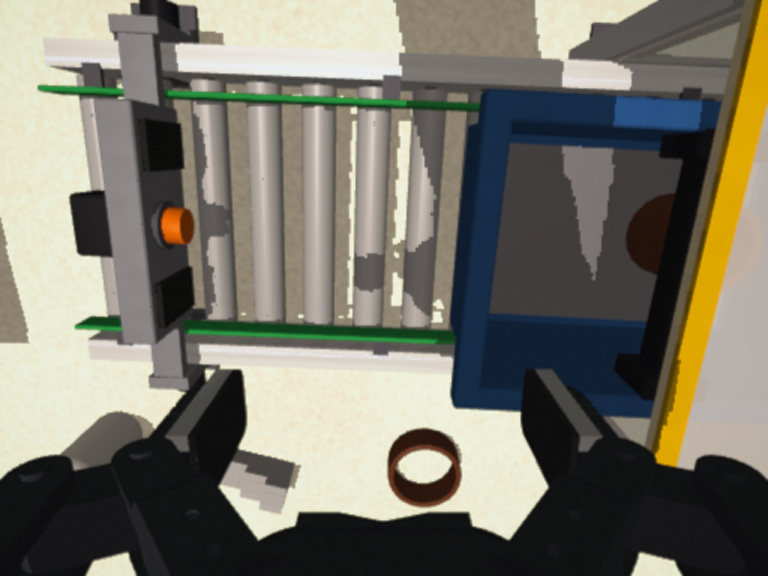

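The wrist view shows the tote's front rim edge from (482,92) to (455,405), the black bar along x≈690 to 640 just before the yellow trim, and the pipe under the bar at (655,235). It also shows the stop's two bumpers, with the right faces near (183,145) and (192,290), and the orange head at (193,226).

Run:
```python
from h import *
m,p,d=ld("w1");c=cloud(m,d);hsv=cv2.cvtColor(p,cv2.COLOR_BGR2HSV)
k=1.5
def s(n,u,v,z=None):
    P=ray(m,u/k,v/k,z) if z is not None else bp(m,d,u/k,v/k)
    print(n,np.round(P,1),"track",np.round(wt(P),1))
s("rimA",482,92,182.5);s("rimB",455,405,182.5)
s("rim mid top depth",480,250);s("rimin A",511,125,182.5);s("rimin B",483,388,182.5)
s("barA L",677,160,180.5);s("barB L",645,372,180.5);s("bar R",697,215,180.5);s("bar L",668,215,180.5)
s("bar depth",683,215)
s("yellow",720,215,210);s("yellow2",660,445,210);s("yellow3",752,40,210);s("bar mid dep",672,260)
s("plunger tip",193,226);s("plunger r",190,226,108)
s("bumpA",181,150);s("bumpB",190,290)
for y in (145,290):
  for u in (170,176,182,186,190,195):s(f"{u},{y}",u,y)
s("greenTop L",100,91,88);s("greenTop R",470,107,88);s("greenbot L",200,330,88);s("greenbot R",440,341,88)
h,sa,v=[hsv[...,i].astype(int) for i in range(3)]
r=(h>100)&(h<125)&(sa>120)&(abs(c[...,2]-182.5)<4)&(d>0);P=c[r]
print("rim",r.sum(),P[:,2].mean(),cv2.minAreaRect(P[:,:2].astype(np.float32)))
```

```text
rimA [443.  134.8 182.5] track [-78.5 -19.5 182.5]
rimB [604.6 123.5 182.5] track [ 83.5 -17.5 182.5]
rim mid top depth [516.8 135.3 183.7] track [ -4.9 -13.  183.7]
rimin A [457.9 148.7 182.5] track [-64.8  -4.4 182.5]
rimin B [594.5 138.8 182.5] track [ 72.2  -3.1 182.5]
barA L [476.7 229.4 180.5] track [-52.6  77.6 180.5]
barB L [588.6 227.4 180.5] track [ 59.1  84.8 180.5]
bar R [503.5 242.9 180.5] track [-27.   93.2 180.5]
bar L [503.  228.6 180.5] track [-26.3  78.9 180.5]
bar depth [504.4 240.6 173. ] track [-25.9  91.  173. ]
yellow [499.4 233.8 210. ] track [-30.4  83.7 210. ]
yellow2 [614.2 222.6 210. ] track [ 85.  82. 210.]
yellow3 [430.8 235.1 210. ] track [-98.8  79.4 210. ]
bar mid dep [528.3 239.3 171.3] track [ -2.   91.6 171.3]
plunger tip [511.5 -43.   99.4] track [   4.3 -191.1   99.4]
plunger r [510.2 -41.4 108. ] track [   2.9 -189.6  108. ]
bumpA [461.6 -52.3  78.4] track [ -44.6 -204.4   78.4]
bumpB [560.6 -58.7  84.4] track [  54.6 -202.7   84.4]
170,145 [458.6 -50.3  99. ] track [ -47.8 -202.7   99. ]
176,145 [458.4 -51.1  88.1] track [ -47.9 -203.5   88.1]

[... 258 characters left out ...]
ack [  45.1 -202.4  116.6]
176,290 [553.8 -57.8 107.8] track [  47.7 -202.4  107.8]
182,290 [556.8 -58.5  97.5] track [  50.8 -202.8   97.5]
186,290 [558.7 -58.7  90.9] track [  52.7 -202.8   90.9]
190,290 [560.6 -58.7  84.4] track [  54.6 -202.7   84.4]
195,290 [ 5.844e+02 -9.200e+01  1.000e-01] track [ 8.100e+01 -2.339e+02  1.000e-01]
greenTop L [423.2 -95.4  88. ] track [ -79.4 -250.6   88. ]
greenTop R [441.8 145.1  88. ] track [-80.5  -9.3  88. ]
greenbot L [591.  -54.3  88. ] track [  84.5 -195.8   88. ]
greenbot R [605.6 125.2  88. ] track [ 84.4 -15.7  88. ]
rim 7976 183.7058547827691 ((528.0562744140625, 183.50706481933594), (109.94937133789062, 164.4490203857422), 85.0777816772461)
```

```bash
cat > go.py <<'E'
import sys
from h import *
from cell import read_state
# usage: go.py x y z yaw -> total shift in tool frame (cm), rotvec
x,y,z,yaw=map(float,sys.argv[1:5])
s=read_state();R=Rt(s);T=Ro.from_euler('xyz',[np.pi,0,yaw]).as_matrix()
print("t",round(s['clock'],2),np.round(s['position'],1),"track",np.round(wt(s['position']),1),np.round(s['eef_rot'],3),"F",np.round(s['wrist_force'],1),"w",round(s['gripper_width'],1))
print("shift cm",np.round(R.T@(np.array([x,y,z])-s['position'])/10,2),"rot",np.round(Ro.from_matrix(R.T@T).as_rotvec(),4), "shift in target frame",np.round(T.T@(np.array([x,y,z])-s['position'])/10,2))
E
python3 go.py 524.4 136.1 157 3.0596
```

```text
t 2.4 [538.6  88.  271.7] track [ 20.7 -58.3 271.7] [-3.132 -0.008  3.103] F [-0.3 -0.4  0.7] w 85.1
shift cm [ 1.52  4.86 11.44] rot [-0.0094 -0.0077  0.0433] shift in target frame [ 1.81  4.68 11.47]
```

Call:
apply_moves(rows=[[0.6,1.8,0,-0.0094,-0.0077,0.0433,-1],[0.6,1.7,0.5,0,0,0,-1],[0.5,1.2,1,0,0,0,-1],[0,0,1.5,0,0,0,-1],[0,0,1,0,0,0,-1],[0,0,0,0,0,0,-1]])

```text
clock: 3.0
position: [520.5, 140.7, 228.8]
eef_rot: [3.141, -0.003, 3.053]
wrist_force: [-0.1, -0.1, 0.0]
gripper_width: 84.9
```

```bash
python3 go.py 524.4 136.1 157 3.0596
```

```text
t 3.0 [520.5 140.7 228.8] track [ -1.7  -7.3 228.8] [ 3.141e+00 -3.000e-03  3.053e+00] F [-0.1 -0.1  0. ] w 84.9
shift cm [-0.44 -0.43  7.18] rot [ 0.0008 -0.0026 -0.0066] shift in target frame [-0.42 -0.42  7.18]
```

Call:
apply_moves(rows=[[-0.4,-0.4,0.5,0,-0.0026,-0.0066,-1],[0,0,1.4,0,0,0,-1],[0,0,1.5,0,0,0,-1],[0,0,1.5,0,0,0,-1],[0,0,1.2,0,0,0,-1],[0,0,0,0,0,0,-1]])

```text
clock: 3.6
position: [525.9, 134.9, 167.0]
eef_rot: [3.14, 0.004, 3.059]
wrist_force: [-0.8, 0.4, 0.6]
gripper_width: 85.5
```

```bash
python3 go.py 524.4 136.1 157 3.0596; python3 look.py wrist w2
```

```text
t 3.6 [525.9 134.9 167. ] track [  4.1 -12.6 167. ] [3.14  0.004 3.059] F [-0.8  0.4  0.6] w 85.5
shift cm [0.16 0.1  1.  ] rot [ 0.0014  0.0042 -0.0006] shift in target frame [0.16 0.11 1.  ]
3.6 [525.89104989 134.92266838 167.00497626] [3.14022037 0.0042075  3.05895806] [ 2.51187973e-01  1.62976345e-01 -1.36815726e-01  1.26657939e+00
 -8.20850643e-05  3.33819498e-01] [-0.84721163  0.38418539  0.57213464] 85.51337292131966
```

View pics/w2.png

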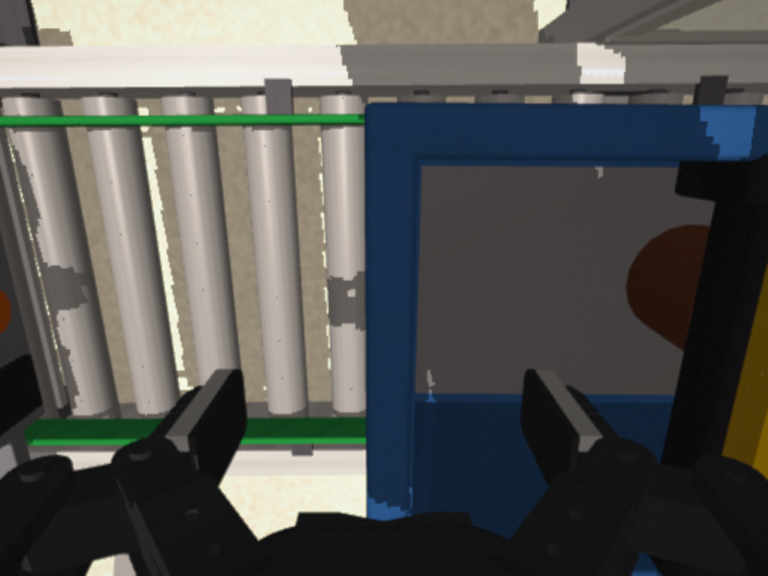

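The rim (columns 366–416) lies square between the fingers (about 240 and 525), and the bar is well clear at 680. I'll go down 8 mm and close.

Call:
apply_moves(rows=[[0.1,0.1,0.8,0,0.004,0,-1],[0,0,0,0,0,0,0],[0,0,0,0,0,0,0.4],[0,0,0,0,0,0,1],[0,0,0,0,0,0,1],[0,0,0,0,0,0,1],[0,0,0,0,0,0,1]])

```text
clock: 4.35
position: [527.0, 136.7, 162.6]
eef_rot: [3.137, 0.005, 3.059]
wrist_force: [-0.5, -1.1, -0.9]
gripper_width: 14.4
```

Call:
apply_moves(rows=[[0,-0.4,0,0,0,0,1],[0,-0.7,0,0,0,0,1],[0,-0.9,0,0,0,0,1],[0,-0.9,0,0,0,0,1]])

```text
clock: 4.75
position: [524.7, 107.2, 162.4]
eef_rot: [3.135, 0.006, 3.06]
wrist_force: [0.2, 1.0, -0.4]
gripper_width: 14.1
```

```bash
python3 go.py 524.4 136.1 162.6 3.0596
```

```text
t 4.75 [524.7 107.2 162.4] track [  5.2 -40.3 162.4] [3.135 0.006 3.06 ] F [ 0.2  1.  -0.4] w 14.1
shift cm [ 0.27  2.88 -0.  ] rot [0.0061 0.0057 0.0003] shift in target frame [ 0.27  2.88 -0.02]
```

Call:
apply_moves(rows=[[0,-0.9,0,0,0,0,1],[0,-0.9,0,0,0,0,1],[0,-0.9,0,0,0,0,1],[0,-0.9,0,0,0,0,1],[0,-0.9,0,0,0,0,1],[0,-0.9,0,0,0,0,1],[0,-0.8,0,0,0,0,1],[0,-0.6,0,0,0,0,1],[0,-0.4,0,0,0,0,1],[0,-0.2,0,0,0,0,1],[0,0,0,0,0,0,1]])

```text
clock: 5.85
position: [518.3, 24.5, 162.4]
eef_rot: [3.135, 0.007, 3.057]
wrist_force: [1.6, -0.3, 0.1]
gripper_width: 14.2
```

```bash
python3 go.py 524.4 136.1 162.6 3.0596;python3 look.py wrist w3
```

```text
t 5.85 [518.3  24.5 162.4] track [   5.6 -123.3  162.4] [3.135 0.007 3.057] F [ 1.6 -0.3  0.1] w 14.2
shift cm [ 0.34 11.17  0.05] rot [ 0.0062  0.0071 -0.0028] shift in target frame [ 0.31 11.18 -0.02]
5.85 [518.28984167  24.46852964 162.38264944] [3.13538137 0.00712304 3.05682214] [ 0.04418878  0.11639096 -0.20118684  1.24535587  0.00524368  0.12895779] [ 1.57815622 -0.25605009  0.14984906] 14.188163616798603
```

View pics/w3.png

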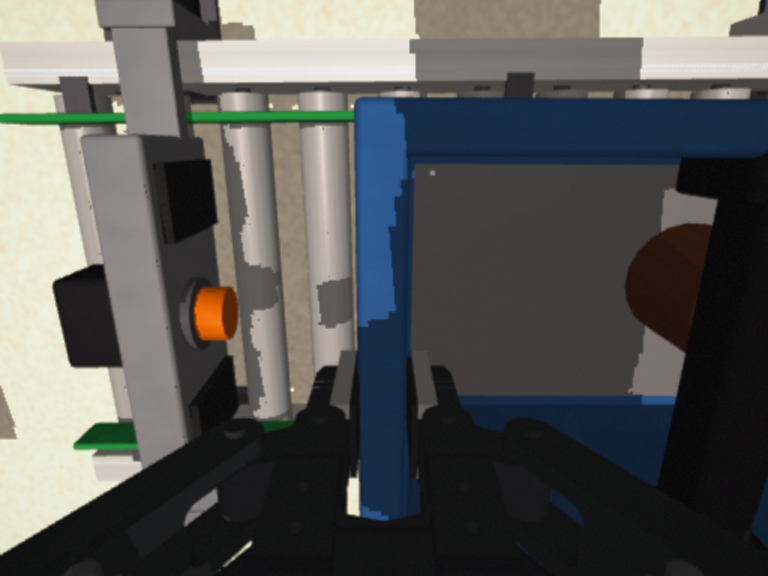

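Call:
apply_moves(rows=[[0,0,0,0,0,0,0.4],[0,0,0,0,0,0,-0.2],[0,0,0,0,0,0,-1],[0,0,0,0,0,0,-1],[0,0,0,0,0,0,-1],[0,0,-1,0,0,0,-1],[0,0,-2,0,0,0,-1],[0,0,-2.5,0,0,0,-1],[0,0,-2,0.006,0.007,0,-1],[0,0.5,-0.5,0,0,0,-1]])

```text
clock: 6.9
position: [516.3, 29.4, 245.9]
eef_rot: [-3.138, -0.004, 3.058]
wrist_force: [0.4, -0.2, 0.6]
gripper_width: 85.4
```

```bash
python3 look.py wrist w4
```

```text
6.9 [516.30494742  29.38461738 245.89226967] [-3.13847476 -0.00399727  3.05836046] [ 0.05829358  0.11526262 -0.01975994  1.44017085 -0.00252289  0.14152509] [ 0.36203582 -0.21749068  0.56730169] 85.35500972466423
```

View pics/w4.png

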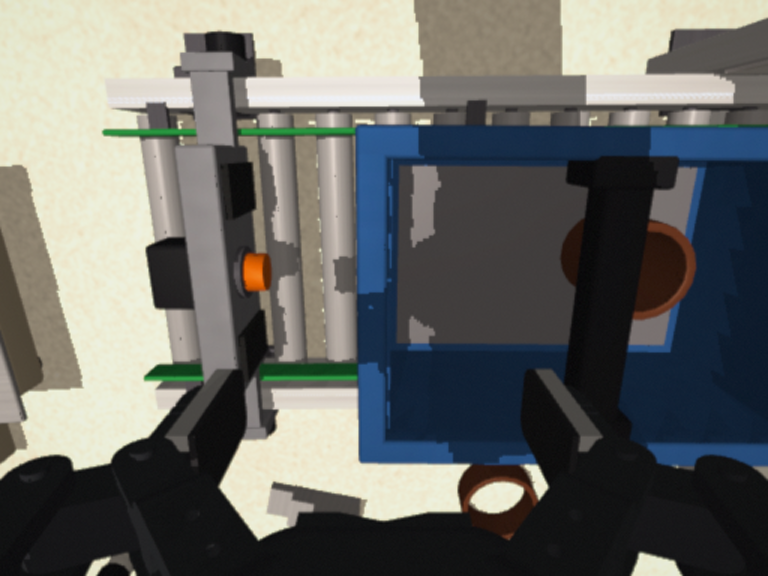

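The tote stayed put after release: its rim runs along columns 360–385, and the bar spans (580–640, 170–430) with the pipe under and behind it at (650,270).

Run:
```python
from h import *
m,p,d=ld("w4");c=cloud(m,d);hsv=cv2.cvtColor(p,cv2.COLOR_BGR2HSV);h,sa,v=[hsv[...,i].astype(int) for i in range(3)]
crop(p,360,100,490,320,2.7,"pics/w4c.png")
T=(c-TO);ty=T@TY;tx=T@TX;z=c[...,2]
for vv in (130,160,200,240):
    print(vv,[(u,round(ty[vv,u],1),round(z[vv,u],1)) for u in range(376,436,4)])
k=(v<60)&(sa<120)&(abs(z-181.5)<5)&(abs(tx)<55)&(ty>-60)&(ty<30)
print("bar top",k.sum(),cv2.minAreaRect(c[k][:,:2].astype(np.float32)),z[k].mean(),ty[k].min(),ty[k].max(),tx[k].mean())
r=(h>100)&(h<125)&(sa>120)&(abs(z-182.5)<4)&(d>0)&(ty<80);P=c[r]
print("rim",r.sum(),cv2.minAreaRect(P[:,:2].astype(np.float32)),np.percentile(ty[r],1),ty[r].min(),tx[r].min(),tx[r].max())
for u,vv in ((360,130),(362,460)):print(wt(ray(m,u/1.5,vv/1.5,182.5)))
```

```text
130 [(376, np.float64(1.8), np.float64(69.8)), (380, np.float64(5.4), np.float64(70.9)), (384, np.float64(9.5), np.float64(70.8)), (388, np.float64(13.0), np.float64(72.0)), (392, np.float64(-22.3), np.float64(164.2)), (396, np.float64(-22.5), np.float64(171.1)), (400, np.float64(-22.0), np.float64(176.1)), (404, np.float64(-21.0), np.float64(179.7)), (408, np.float64(-19.3), np.float64(181.8)), (412, np.float64(-16.7), np.float64(181.8)), (416, np.float64(-14.0), np.float64(181.6)), (420, np.float64(-11.4), np.float64(181.7)), (424, np.float64(-8.9), np.float64(181.7)), (428, np.float64(-5.9), np.float64(181.1)), (432, np.float64(-3.4), np.float64(181.3))]
160 [(376, np.float64(4.5), np.float64(71.4)), (380, np.float64(5.1), np.float64(80.1)), (384, np.float64(5.3), np.float64(89.3)), (388, np.float64(-22.5), np.float64(164.0)), (392, np.float64(-22.5), np.float64(170.8)), (396, np.float64(-22.4), np.float64(176.7)), (400, np.float64(-21.8), np.float64(181.3)), (404, np.float64(-19.1), np.float64(181.3)), (408, np.float64(-16.2), np.float64(180.9)), (412, np.float64(-13.6), np.float
[... 1327 characters left out ...]
9), np.float64(182.2)), (416, np.float64(-2.7), np.float64(181.6)), (420, np.float64(55.3), np.float64(84.9)), (424, np.float64(60.2), np.float64(83.8)), (428, np.float64(64.2), np.float64(84.1)), (432, np.float64(68.0), np.float64(84.8))]
bar top 4800 ((521.8232421875, 136.1106719970703), (35.02667999267578, 109.96819305419922), 85.3092269897461) 181.61833473061643 -29.24909833601936 5.776146378657261 -6.105319749319763
rim 12892 ((524.6495971679688, 121.35012817382812), (210.39187622070312, 165.4476318359375), 84.89510345458984) -130.72322461959723 -131.3894163352448 -79.43259759441115 86.76336983389926
[ -77.2713403  -128.81094653  182.5       ]
[  84.32221659 -130.1229249   182.5       ]
```

View pics/w4c.png

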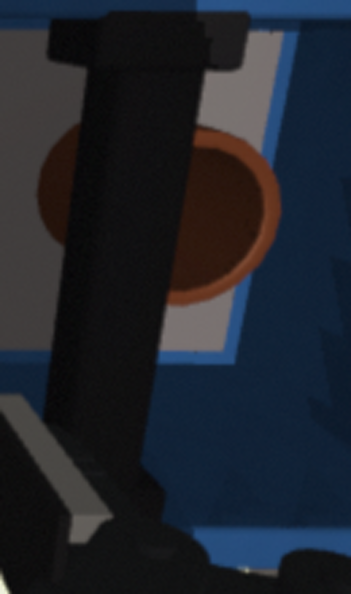

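```bash
python3 go.py 525.5 135.5 151 3.0596
```

```text
t 6.95 [516.5  30.2 245.8] track [   3.3 -117.7  245.8] [-3.139 -0.004  3.059] F [0.4 0.5 0.9] w 85.1
shift cm [-0.07 10.59  9.45] rot [-0.0024 -0.0036 -0.0006] shift in target frame [-0.04 10.57  9.48]
```

Call:
apply_moves(rows=[[0,1.8,0.2,-0.0024,-0.0036,0,-1],[0,2.2,0.5,0,0,0,-1],[0,2.2,0.5,0,0,0,-1],[0,2.2,0.5,0,0,0,-1],[0,1.4,0.5,0,0,0,-1],[0,0,0,0,0,0,-1]])

```text
clock: 7.55
position: [524.1, 131.8, 219.7]
eef_rot: [-3.141, -0.002, 3.058]
wrist_force: [-0.5, -0.4, -0.5]
gripper_width: 85.5
```

```bash
python3 go.py 525.5 135.5 151 3.0596
```

```text
t 7.55 [524.1 131.8 219.7] track [  2.6 -15.9 219.7] [-3.141e+00 -2.000e-03  3.058e+00] F [-0.5 -0.4 -0.5] w 85.5
shift cm [-0.12  0.39  6.87] rot [-0.0004 -0.0016 -0.0011] shift in target frame [-0.11  0.38  6.87]
```

Call:
apply_moves(rows=[[-0.1,0.4,1,0,0,0,-1],[0,0,1.5,0,0,0,-1],[0,0,1.5,0,0,0,-1],[0,0,1,0,0,0,-1],[0,0,0,0,0,0,-1]])

```text
clock: 8.05
position: [525.0, 133.6, 165.5]
eef_rot: [-3.14, -0.002, 3.057]
wrist_force: [-0.3, 0.3, -0.4]
gripper_width: 84.9
```

```bash
python3 go.py 525.5 135.5 151 3.0596; python3 look.py wrist w5
```

```text
t 8.05 [525.  133.6 165.5] track [  3.4 -14.  165.5] [-3.140e+00 -2.000e-03  3.057e+00] F [-0.3  0.3 -0.4] w 84.9
shift cm [-0.03  0.2   1.45] rot [-0.0019 -0.0025 -0.0031] shift in target frame [-0.03  0.2   1.45]
8.05 [525.02768568 133.57897762 165.53596841] [-3.13969341e+00 -2.45118616e-03  3.05652991e+00] [ 2.49676092e-01  1.67241768e-01 -1.34957117e-01  1.27153652e+00
 -9.88559108e-04  3.34737959e-01] [-0.26318745  0.29538609 -0.38917766] 84.87540783437039
```

View pics/w5.png

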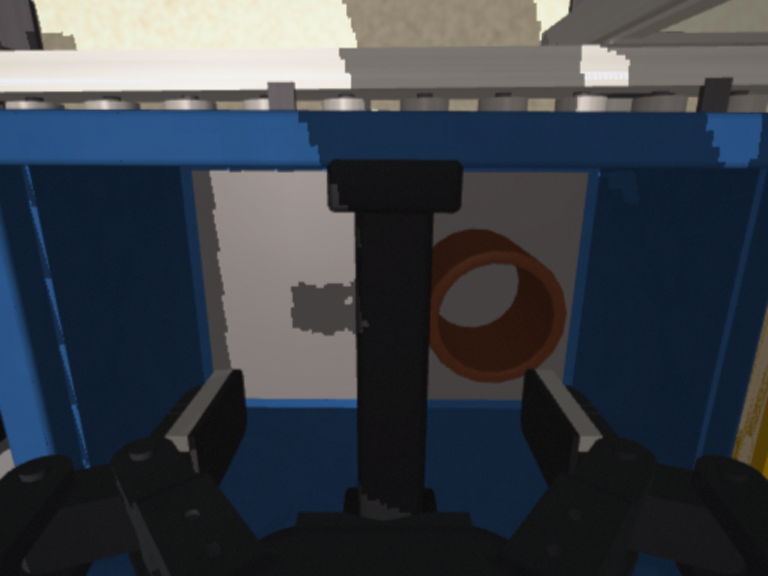

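The bar is square between the fingers but about 3 mm off centre (393 against 384), so I'll shift +3 mm, go down and grip. The pipe stands behind the bar at (495,315), well below the fingers.

Call:
apply_moves(rows=[[0,0.3,0.8,0,-0.0025,-0.003,-1],[0,0,0.8,0,0,0,-1],[0,0,0,0,0,0,-0.2],[0,0,0,0,0,0,0.2],[0,0,0,0,0,0,1],[0,0,0,0,0,0,1],[0,0,0,0,0,0,1],[0,0,0,0,0,0,1]])

```text
clock: 8.9
position: [527.0, 136.7, 151.3]
eef_rot: [-3.141, 0.005, 3.059]
wrist_force: [1.1, 0.8, -0.0]
gripper_width: 21.3
```

```bash
python3 go.py 517 52 151 3.0596
```

```text
t 8.9 [527.  136.7 151.3] track [  5.1 -10.8 151.3] [-3.141  0.005  3.059] F [ 1.1  0.8 -0. ] w 21.3
shift cm [ 0.3  -8.52  0.04] rot [-0.0007  0.0049 -0.0007] shift in target frame [ 0.3  -8.52  0.03]
```

Call:
apply_moves(rows=[[0,-0.4,0,0,0,0,1],[0,-0.7,0,0,0,0,1],[0,-0.9,0,0,0,0,1],[0,-0.9,0,0,0,0,1],[0,-0.8,0,0,0,0,1],[0,-0.7,0,0,0,0,1],[0,-0.6,0,0,0,0,1],[0,-0.4,0,0,0,0,1],[0,-0.3,0,0,0,0,1]])

```text
clock: 9.8
position: [522.2, 74.5, 151.3]
eef_rot: [-3.141, 0.006, 3.058]
wrist_force: [1.5, 0.3, -0.7]
gripper_width: 21.1
```

```bash
python3 go.py 517 52 151 3.0596
```

```text
t 9.8 [522.2  74.5 151.3] track [  5.4 -73.1 151.3] [-3.141  0.006  3.058] F [ 1.5  0.3 -0.7] w 21.1
shift cm [ 0.33 -2.28  0.03] rot [-0.0003  0.0057 -0.0014] shift in target frame [ 0.34 -2.28  0.03]
```

Travelled 62 mm, and the plunger should touch about 10 mm further on. I'll creep in from here.

Call:
apply_moves(rows=[[0,-0.3,0,0,0,0,1],[0,-0.3,0,0,0,0,1],[0,-0.3,0,0,0,0,1],[0,-0.3,0,0,0,0,1]])

```text
clock: 10.2
position: [521.3, 62.6, 151.3]
eef_rot: [3.14, 0.006, 3.059]
wrist_force: [0.8, 5.3, -1.7]
gripper_width: 21.3
```

Call:
apply_moves(rows=[[0,-0.2,0,0,0,0,1],[0,-0.2,0,0,0,0,1]])

```text
clock: 10.4
position: [521.0, 60.0, 151.4]
eef_rot: [3.136, 0.005, 3.06]
wrist_force: [0.8, 6.2, -0.7]
gripper_width: 20.9
```

Call:
apply_moves(rows=[[0,-0.2,0,0,0,0,1],[0,-0.2,0,0,0,0,1]])

```text
clock: 10.6
position: [520.7, 57.8, 151.7]
eef_rot: [3.132, 0.005, 3.062]
wrist_force: [0.4, 6.6, 0.4]
gripper_width: 21.1
```

Force is rising on the plunger spring, but the hand is tipping slightly (0.009 rad). I'll counter that while pressing on.

Call:
apply_moves(rows=[[0,-0.25,0.03,0.006,0,-0.001,1],[0,-0.25,0.03,0.006,0,-0.001,1]])

```text
clock: 10.8
position: [520.2, 55.5, 151.4]
eef_rot: [3.138, 0.005, 3.066]
wrist_force: [0.5, 9.7, -0.5]
gripper_width: 20.9
```

Call:
apply_moves(rows=[[0,-0.25,0.03,0.006,0,-0.001,1],[0,-0.25,0.03,0.006,0,-0.001,1]])

```text
clock: 11.0
position: [520.0, 54.2, 151.4]
eef_rot: [-3.141, 0.005, 3.07]
wrist_force: [-0.4, 9.7, 0.4]
gripper_width: 21.2
```

Call:
apply_moves(rows=[[0,-0.25,0.03,0.003,0,0.005,1],[0,-0.25,0.0,0.003,0,0.005,1]])

```text
clock: 11.2
position: [519.9, 53.3, 151.5]
eef_rot: [3.139, 0.005, 3.062]
wrist_force: [2.2, 9.4, -3.2]
gripper_width: 21.0
```

```bash
python3 look.py wrist w6; python3 go.py 517 52 151 3.0596
```

```text
11.2 [519.9399058   53.25614527 151.49056415] [3.13869515 0.00499297 3.06242032] [ 0.10096563  0.12860779 -0.21124337  1.22551386  0.00195605  0.18013604] [ 2.18758164  9.39187546 -3.18568708] 21.01007809506267
t 11.25 [519.9  53.2 151.5] track [  4.9 -94.5 151.5] [3.139 0.005 3.062] F [ 2.4 10.1 -2.2] w 21.3
shift cm [ 0.28 -0.14  0.05] rot [0.003  0.005  0.0027] shift in target frame [ 0.28 -0.14  0.05]
```

View pics/w6.png

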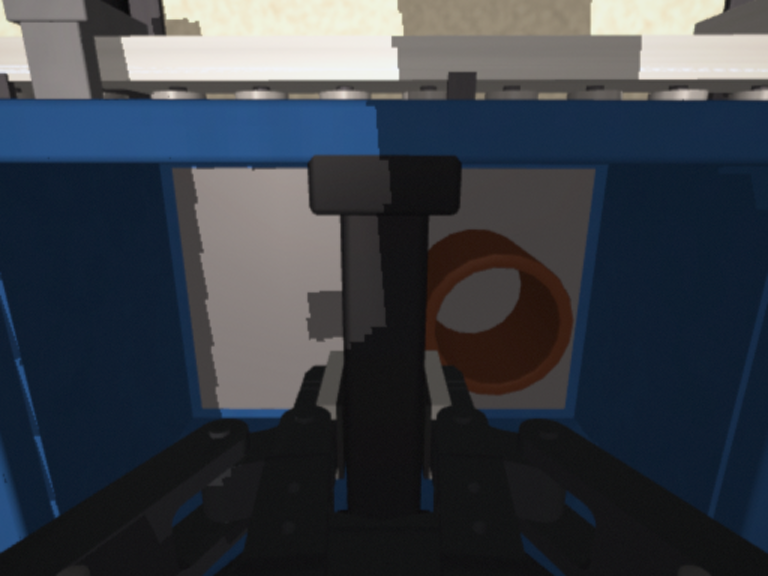

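Call:
apply_moves(rows=[[0,-0.25,0.03,0.003,0,0.002,1],[0,-0.3,0.03,0.003,0,0,1]])

```text
clock: 11.45
position: [519.8, 53.1, 151.7]
eef_rot: [3.133, 0.005, 3.065]
wrist_force: [-0.5, 14.3, 3.4]
gripper_width: 21.0
```

```bash
python3 look.py scene s2 ; python3 look.py side d2
python3 - <<'E'
from h import *
m,p,d=ld("s2");crop(p,170,110,330,230,4.8,"pics/s2c.png")
m,p,d=ld("d2");crop(p,150,120,280,260,4,"pics/d2c.png")
E
```

```text
11.45 [519.78077127  53.07970363 151.70433298] [3.13271451 0.00498445 3.06506222] [ 0.09730875  0.12737323 -0.21221517  1.22476299  0.0078822   0.17384246] [-0.51479219 14.26993103  3.36943355] 20.985906329420725
11.5 [519.76226847  53.03945909 151.78116891] [3.1326504  0.00506143 3.06516646] [ 0.09720658  0.12723738 -0.21220215  1.22482658  0.00793338  0.17363604] [-0.355089   13.66484942  0.8049014 ] 21.12413038448395
```

View pics/s2c.png

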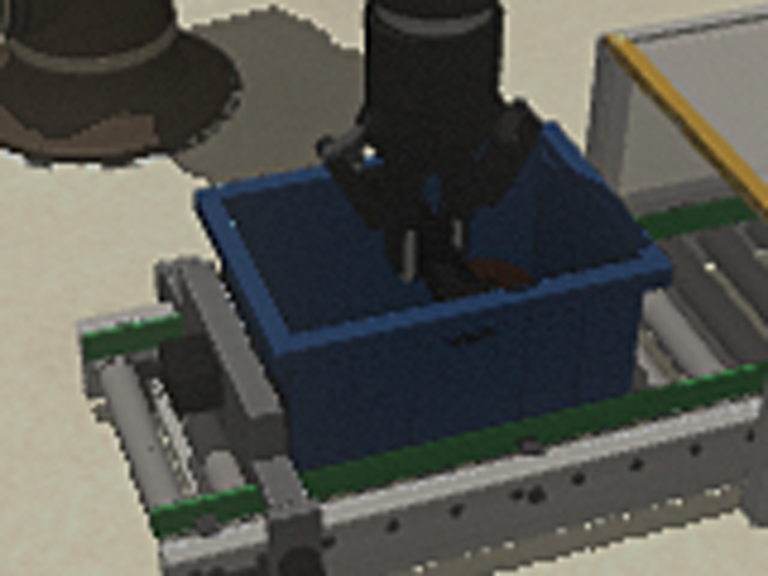

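View pics/d2c.png

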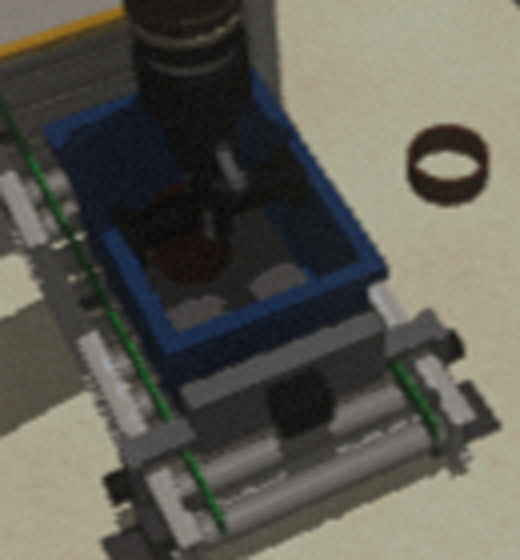

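The tote is home: at 13.7 N the arm no longer advances, the bumper faces are covered, and both views show the front closed on the stop with the pipe standing. Now a level lift straight up.

Call:
apply_moves(rows=[[0,0,-0.3,0.005,0,0.003,1],[0,0,-0.5,0.003,0,0.002,1],[0,0,-0.7,0,0,0,1],[0,0,-1,0,0,0,1]])

```text
clock: 11.95
position: [515.3, 58.9, 170.1]
eef_rot: [3.129, -0.01, 3.066]
wrist_force: [1.1, 4.6, -10.6]
gripper_width: 20.7
```

```bash
python3 go.py 520 53 240 3.0596
```

```text
t 11.95 [515.3  58.9 170.1] track [ -0.2 -89.2 170.1] [ 3.129 -0.01   3.066] F [  1.1   4.6 -10.6] w 20.7
shift cm [-0.44 -0.47 -7.01] rot [ 0.0128 -0.0103  0.0063] shift in target frame [-0.52 -0.55 -6.99]
```

Call:
apply_moves(rows=[[0,0,-1,0.006,-0.005,0.003,1],[0,0,-1.2,0.006,-0.005,0.003,1],[0,0,-1.5,0.003,-0.002,0,1],[0,0,-1.5,0,0,0,1],[0,0,-1.3,0,0,0,1],[0,0,-0.8,0,0,0,1]])

```text
clock: 12.55
position: [511.5, 58.0, 242.4]
eef_rot: [-3.133, -0.009, 3.06]
wrist_force: [0.8, 1.1, -7.7]
gripper_width: 20.9
```

```bash
python3 go.py 523 -404 240 3.118; python3 look.py scene s3; python3 look.py wrist w7
```

```text
t 12.55 [511.5  58.  242.4] track [ -3.9 -90.4 242.4] [-3.133 -0.009  3.06 ] F [ 0.8  1.1 -7.7] w 20.9
shift cm [ -4.92 -45.95   0.58] rot [-0.008  -0.0095 -0.058 ] shift in target frame [ -2.24 -46.16   0.24]
12.55 [511.51124915  58.04410468 242.4108933 ] [-3.13328964 -0.00929585  3.05992965] [ 0.11661399  0.1159105  -0.02668265  1.43895239 -0.00630927  0.19827231] [ 0.82697913  1.09335547 -7.69257504] 20.8972224689735
12.6 [511.92619788  58.1289029  243.56516257] [-3.13387134 -0.00765261  3.05992825] [ 0.11654266  0.11533163 -0.02480188  1.43968599 -0.00606327  0.19820487] [ 2.09750632  0.41249284 -6.52510388] 21.265461613928384
```

View pics/s3.png

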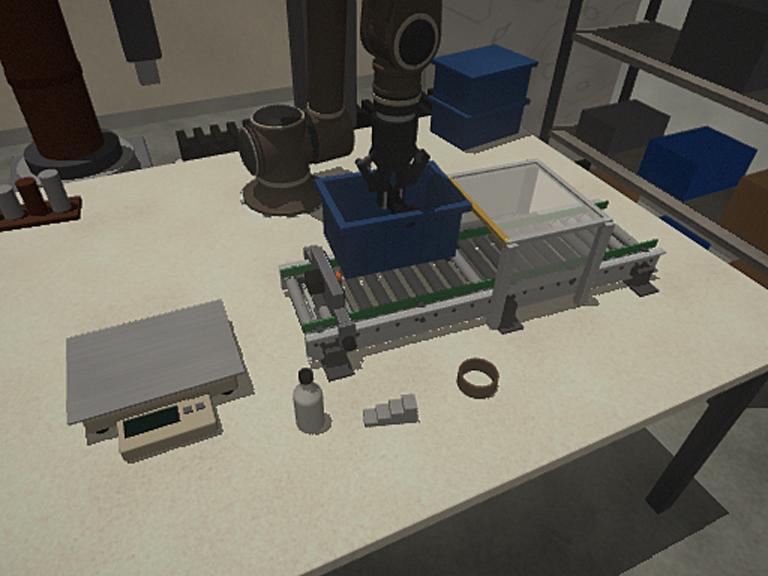

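View pics/w7.png

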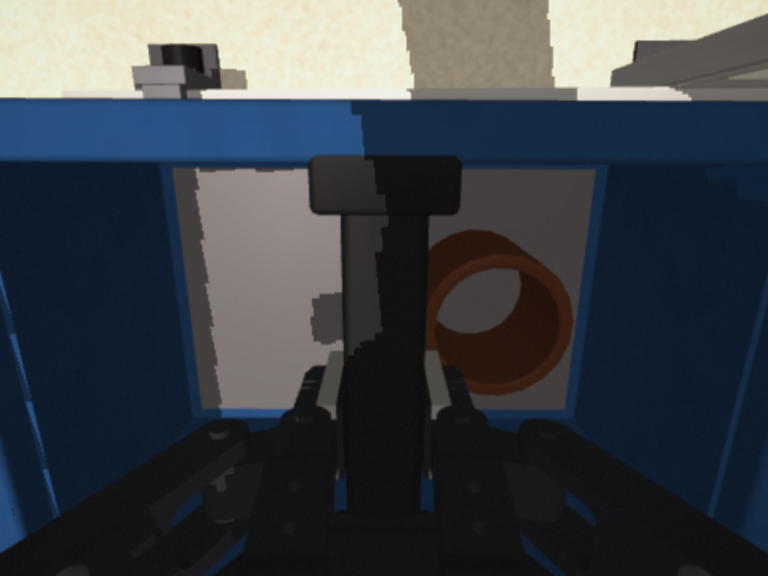

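The tote is level and clear of the stop, the pipe hasn't moved, and the plunger is out again. Now I carry it to the scale with gentle ramps.

Call:
apply_moves(rows=[[-0.1,-0.4,0,-0.004,-0.004,0,1],[-0.1,-0.8,0,-0.003,-0.004,-0.003,1],[-0.1,-1.2,0,0,0,-0.003,1],[-0.1,-1.6,0,0,0,-0.003,1],[-0.1,-2,0,0,0,-0.003,1],[-0.1,-2.4,0,0,0,-0.003,1],[-0.1,-2.7,0,0,0,-0.003,1],[-0.1,-2.7,0,0,0,-0.003,1],[-0.1,-2.7,0,0,0,-0.003,1]])

```text
clock: 13.55
position: [506.2, -117.9, 238.2]
eef_rot: [-3.137, -0.007, 3.088]
wrist_force: [0.9, 0.4, -8.5]
gripper_width: 21.4
```

```bash
python3 go.py 523 -404 235 3.118
```

```text
t 13.55 [ 506.2 -117.9  238.2] track [   5.3 -266.2  238.2] [-3.137 -0.007  3.088] F [ 0.9  0.4 -8.5] w 21.4
shift cm [ -3.21 -28.48   0.42] rot [-0.0043 -0.0067 -0.03  ] shift in target frame [ -2.35 -28.56   0.32]
```

Call:
apply_moves(rows=[[-0.2,-2.7,-0.1,-0.002,-0.003,-0.003,1],[-0.2,-2.7,-0.1,-0.002,-0.003,-0.003,1],[-0.2,-2.7,-0.1,0,0,-0.003,1],[-0.2,-2.7,-0.1,0,0,-0.003,1],[-0.2,-2.7,-0.1,0,0,-0.003,1],[-0.2,-2.5,-0.1,0,0,-0.003,1],[-0.2,-2.2,-0.1,0,0,-0.003,1],[-0.2,-1.9,-0.1,0,0,-0.003,1],[-0.2,-1.6,0,0,0,-0.003,1],[-0.2,-1.2,0,0,0,0,1],[-0.1,-0.8,0,0,0,0,1],[0,-0.4,0,0,0,0,1]])

```text
clock: 14.75
position: [506.5, -384.2, 239.5]
eef_rot: [-3.141, -0.012, 3.104]
wrist_force: [-0.4, 1.3, -7.8]
gripper_width: 21.1
```

```bash
python3 go.py 523 -404 235 3.118
```

```text
t 14.75 [ 506.5 -384.2  239.5] track [  27.3 -531.6  239.5] [-3.141 -0.012  3.104] F [-0.4  1.3 -7.8] w 21.1
shift cm [-1.73 -1.91  0.43] rot [-0.0007 -0.0118 -0.0139] shift in target frame [-1.7  -1.94  0.45]
```

Call:
apply_moves(rows=[[-0.5,-0.6,0.3,0,-0.006,-0.007,1],[-0.6,-0.6,0.8,0,-0.006,-0.007,1],[-0.5,-0.5,1.2,0,0,0,1],[0,-0.2,1.2,0,0,0,1],[0,0,1.2,0,0,0,1],[0,0,0.8,0,0,0,1],[0,0,0.3,0,0,0,1],[0,0,0,0,0,0,1]])

```text
clock: 15.55
position: [523.2, -402.3, 173.8]
eef_rot: [3.139, -0.002, 3.123]
wrist_force: [0.2, -0.4, -8.3]
gripper_width: 21.2
```

```bash
python3 go.py 523 -404 180 3.118; python3 look.py scene s4; python3 look.py side d4
python3 - <<'E'
from h import *
for n in ("s4","d4"):
    m,p,d=ld(n);c=cloud(m,d);hsv=cv2.cvtColor(p,cv2.COLOR_BGR2HSV);h,s,v=[hsv[...,i].astype(int) for i in range(3)];z=c[...,2]
    reg=(d>0)&(c[...,0]>380)&(c[...,0]<700)&(c[...,1]<-220)&(c[...,1]>-600)
    b=reg&(h>100)&(h<125)&(s>110)
    print(n,np.percentile(z[b],[50,90,97,99.5]))
    zz=np.percentile(z[b],97)
    r=b&(z>zz-8);P=c[r];print(r.sum(),cv2.minAreaRect(P[:,:2].astype(np.float32)))
    vv,uu=np.where(b);crop(p,max(uu.min()-20,0),max(vv.min()-20,0),uu.max()+20,min(vv.max()+30,384),4,f"pics/{n}c.png")
    print(uu.min(),vv.min(),uu.max(),vv.max())
E
```

```text
t 15.55 [ 523.2 -402.3  173.8] track [  45.4 -548.2  173.8] [ 3.139e+00 -2.000e-03  3.123e+00] F [ 0.2 -0.4 -8.3] w 21.2
shift cm [ 0.01 -0.17 -0.62] rot [ 0.0029 -0.0019  0.0047] shift in target frame [ 0.01 -0.18 -0.62]
15.55 [ 523.15027451 -402.25245991  173.81342091] [ 3.13867785e+00 -1.92796534e-03  3.12270703e+00] [-6.56025984e-01  3.92903886e-01  1.81205834e-01  1.36238199e+00
  1.19597866e-03 -6.37139512e-01] [ 0.20742214 -0.44493953 -8.29299864] 21.233373594305224
15.6 [ 523.20154641 -402.29246892  174.17470166] [ 3.13886446e+00 -1.67441142e-03  3.12266029e+00] [-6.56027072e-01  3.92727603e-01  1.81740972e-01  1.36277853e+00
  1.19695497e-03 -6.37094201e-01] [-0.63389814  0.80551677 -8.46173098] 20.877384157249953
s4 [157.38833681 205.15599845 206.67189836 287.28755815]
1391 ((526.0350952148438, -401.6211853027344), (237.4662628173828, 165.58200073242188), 88.93743133544922)
28 3 147 288
d4 [204.25735932 206.37225636 207.37048822 208.51249413]
1419 ((518.397216796875, -403.62841796875), (236.6222381591797, 165.0485076904297), 88.79869842529297)
242 241 363 363
```

View pics/s4c.png

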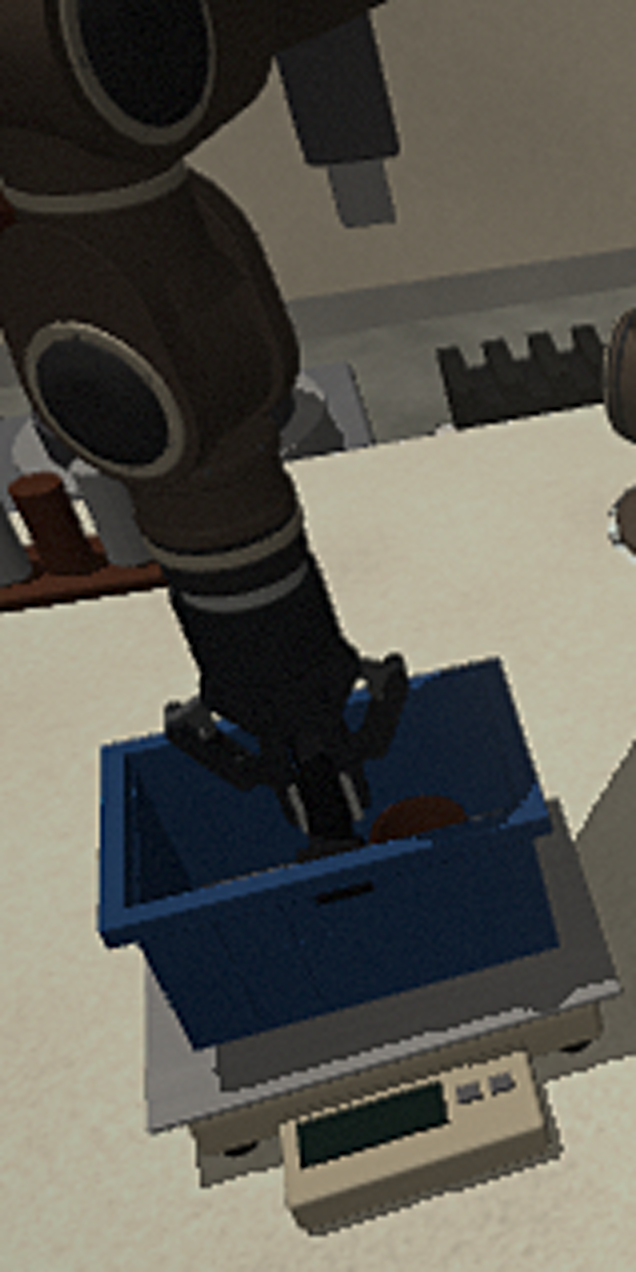

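View pics/d4c.png

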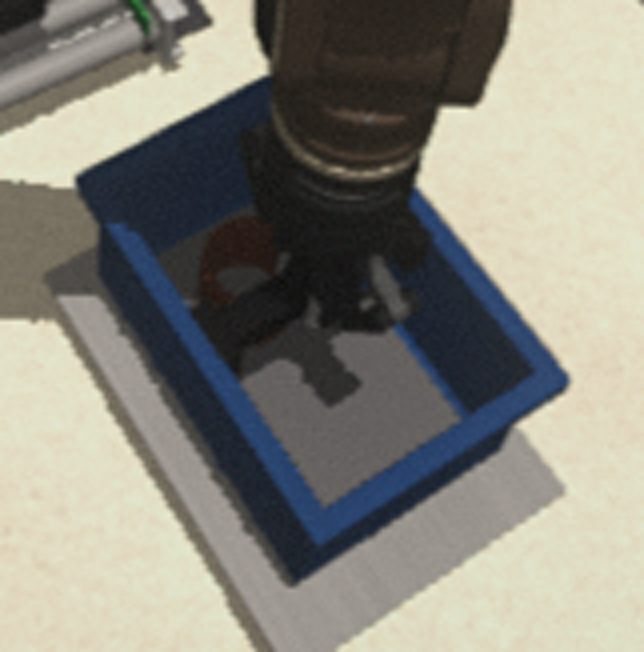

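Rim centre against pan centre within each camera: scene (+0.7, +1.7), side (−1.9, +0.4) mm, with yaw agreeing within 0.3°. So it is centred and square; I'll lower it.

Call:
apply_moves(rows=[[0,-0.1,0.4,0.003,-0.002,0.004,1],[0,0,0.6,0,0,0,1],[0,0,0.4,0,0,0,1],[0,0,0.2,0,0,0,1],[0,0,0.1,0,0,0,1]])

```text
clock: 16.15
position: [524.1, -404.2, 158.7]
eef_rot: [-3.138, 0.004, 3.118]
wrist_force: [0.2, -0.2, -8.1]
gripper_width: 21.0
```

```bash
python3 go.py 523.3 -403.3 150 3.118
```

```text
t 16.15 [ 524.1 -404.2  158.7] track [  46.5 -550.   158.7] [-3.138  0.004  3.118] F [ 0.2 -0.2 -8.1] w 21.0
shift cm [0.09 0.09 0.86] rot [-0.0035  0.0045  0.0002] shift in target frame [0.09 0.09 0.87]
```

Call:
apply_moves(rows=[[0.1,0.1,0.2,-0.003,0.004,0,1],[0,0,0.2,0,0,0,1],[0,0,0.2,0,0,0,1]])

```text
clock: 16.45
position: [523.2, -403.2, 152.5]
eef_rot: [-3.141, 0.001, 3.118]
wrist_force: [-0.0, -0.6, -8.7]
gripper_width: 21.1
```

Call:
apply_moves(rows=[[0,0,0.15,0,0,0,1],[0,0,0.15,0,0,0,1]])

```text
clock: 16.65
position: [523.1, -403.3, 149.7]
eef_rot: [-3.141, 0.001, 3.118]
wrist_force: [-2.0, 0.2, -2.0]
gripper_width: 20.8
```

Call:
apply_moves(rows=[[0,0,0.1,0,0,0,1],[0,0,0.1,0,0,0,1]])

```text
clock: 16.85
position: [522.9, -403.3, 149.2]
eef_rot: [-3.14, 0.002, 3.118]
wrist_force: [-3.4, 1.4, -1.8]
gripper_width: 21.2
```

Call:
apply_moves(rows=[[0,0,0.1,0,0,0,1],[0,0,0.05,0,0,0,1]])

```text
clock: 17.05
position: [522.9, -403.3, 149.1]
eef_rot: [-3.139, 0.003, 3.118]
wrist_force: [-1.7, 1.9, -0.6]
gripper_width: 20.8
```

Call:
apply_moves(rows=[[0.05,0,0.1,0,0,0,1],[0,0,0,0,0,0,1]])

```text
clock: 17.25
position: [523.0, -403.3, 149.0]
eef_rot: [-3.139, 0.005, 3.118]
wrist_force: [-3.1, 1.0, -1.4]
gripper_width: 21.1
```

```bash
python3 go.py 523.3 -403.3 150 3.118;python3 -c "
from cell import *
print([read_state()['wrist_force'] for _ in range(1)])"
```

```text
t 17.25 [ 523.  -403.3  149. ] track [  45.3 -549.2  149. ] [-3.139  0.005  3.118] F [-3.1  1.  -1.4] w 21.1
shift cm [-0.03  0.   -0.1 ] rot [-0.0027  0.0049  0.0002] shift in target frame [-0.03  0.   -0.1 ]
[array([-3.08346857,  0.99498147, -1.37562811])]
```

The weight is on the pan (Fz −8.5 → −1.4 N). I'll open and go up.

Call:
apply_moves(rows=[[0,0,0,0,0,0,0.4],[0,0,0,0,0,0,0.1],[0,0,0,0,0,0,-0.3],[0,0,0,0,0,0,-0.6],[0,0,0,0,0,0,-1],[0,0,0,0,0,0,-1]])

```text
clock: 17.85
position: [525.2, -404.8, 150.5]
eef_rot: [-3.135, 0.01, 3.118]
wrist_force: [-0.3, -0.5, -0.4]
gripper_width: 85.2
```

```bash
python3 look.py wrist w8; python3 look.py side d5; python3 -c "
from h import *
m,p,d=ld('d5');crop(p,222,221,383,384,3.6,'pics/d5c.png')"
```

```text
17.85 [ 525.19766289 -404.84178387  150.51242703] [-3.13527787  0.00989924  3.11824625] [-6.57048313e-01  3.88995842e-01  1.24566894e-01  1.29465102e+00
  7.72765032e-04 -6.33666127e-01] [-0.34830171 -0.47258555 -0.42150305] 85.16818762961016
17.9 [ 525.19042634 -404.80980307  150.48114897] [-3.13532692  0.00981285  3.11823747] [-6.57011374e-01  3.89037518e-01  1.24559567e-01  1.29470065e+00
  7.60609588e-04 -6.33621026e-01] [-0.01173543 -0.68683595 -0.46541385] 85.57229277515734
```

View pics/w8.png

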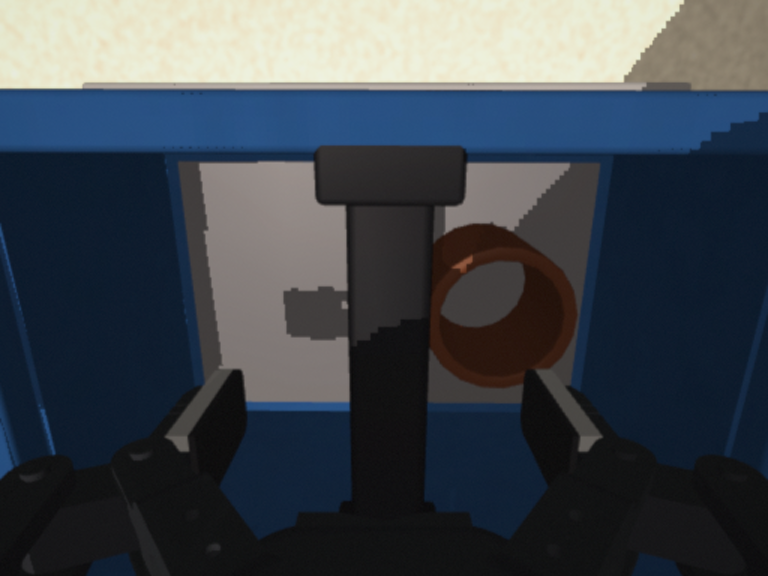

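View pics/d5c.png

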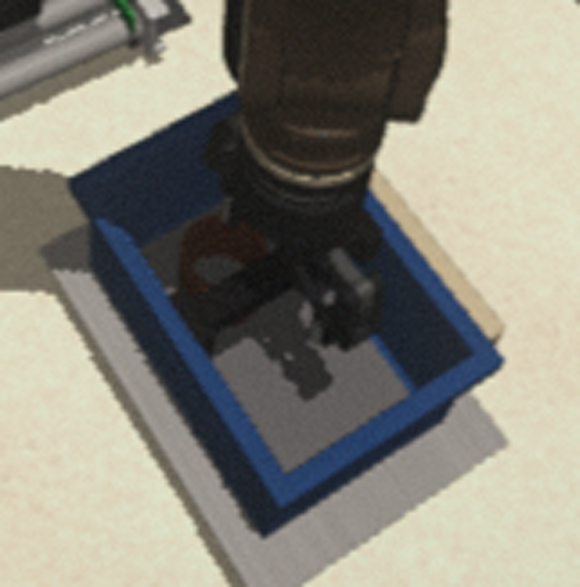

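The fingers are open and clear on both sides of the bar, and the pipe is standing. I'll retract upward and then inspect.

Call:
apply_moves(rows=[[0,0,-0.8,0,0,0,-1],[0,0,-1.5,0,0,0,-1],[0,0,-2.5,0,0,0,-1],[0,0,-3,0,0,0,-1],[0,0,-3,0,0,0,-1],[0,0,-3,0,0,0,-1],[2,0,-3,0,0,0,-1],[4,0,0,0,0,0,-1],[4,0,0,0,0,0,-1],[4,0,0,0,0,0,-1],[4,0,0,0,0,0,-1],[0,0,0,0,0,0,-1]])

```text
clock: 19.15
position: [338.4, -398.6, 329.1]
eef_rot: [-3.131, 0.013, 3.121]
wrist_force: [0.3, -0.3, -0.6]
gripper_width: 85.6
```

```bash
python3 look.py scene s6; python3 look.py side d6
python3 - <<'E'
from h import *
for n,z0,pan in (("s6",1,None),("d6",-1,None)):
    m,p,d=ld(n);c=cloud(m,d);hsv=cv2.cvtColor(p,cv2.COLOR_BGR2HSV);h,s,v=[hsv[...,i].astype(int) for i in range(3)];z=c[...,2]
    reg=(d>0)&(c[...,0]>380)&(c[...,0]<700)&(c[...,1]<-220)&(c[...,1]>-600)&(z<200)
    b=reg&(h>100)&(h<125)&(s>110)&(z>170);P=c[b];print(n,b.sum(),cv2.minAreaRect(P[:,:2].astype(np.float32)),z[b].mean())
    A=np.c_[P[:,:2]-P[:,:2].mean(0),np.ones(len(P))];print("rim slope",np.linalg.lstsq(A,P[:,2],rcond=None)[0][:2])
    k=reg&(abs(z-60)<5)&(s<80);P=c[k];print("pan",cv2.minAreaRect(P[:,:2].astype(np.float32)),P[:,2].mean())
m,p,d=ld('d6');crop(p,222,221,383,384,3.6,'pics/d6c.png')
E
```

```text
19.15 [ 338.43314388 -398.64884098  329.08418176] [-3.13058617  0.01250413  3.12137393] [-0.86809528  0.129903    0.18020729  1.60457475  0.00209426 -0.84779044] [ 0.33944634 -0.3062659  -0.57772954] 85.64177434832017
19.2 [ 340.17023602 -398.96523269  328.89579845] [-3.13056628  0.01356195  3.12203573] [-0.86638642  0.13186871  0.18204301  1.60372698  0.00285617 -0.8467301 ] [-0.03026178 -0.70845542  1.06500235] 85.68527637407287
s6 1751 ((525.8538818359375, -402.4735107421875), (238.66403198242188, 166.05792236328125), 88.67595672607422) 178.56361263458967
rim slope [-0.00255667  0.00149959]
pan ((527.1884765625, -402.8203125), (278.98590087890625, 198.3704376220703), 88.60719299316406) 60.63520465621419
d6 1887 ((517.9611206054688, -403.5919189453125), (238.06980895996094, 165.84506225585938), 88.5931625366211) 178.96513065559355
rim slope [ 0.00184038 -0.00134222]
pan ((519.900634765625, -403.6449279785156), (280.3673400878906, 200.0514373779297), 88.7979507446289) 60.26724828448722
```

View pics/s6.png

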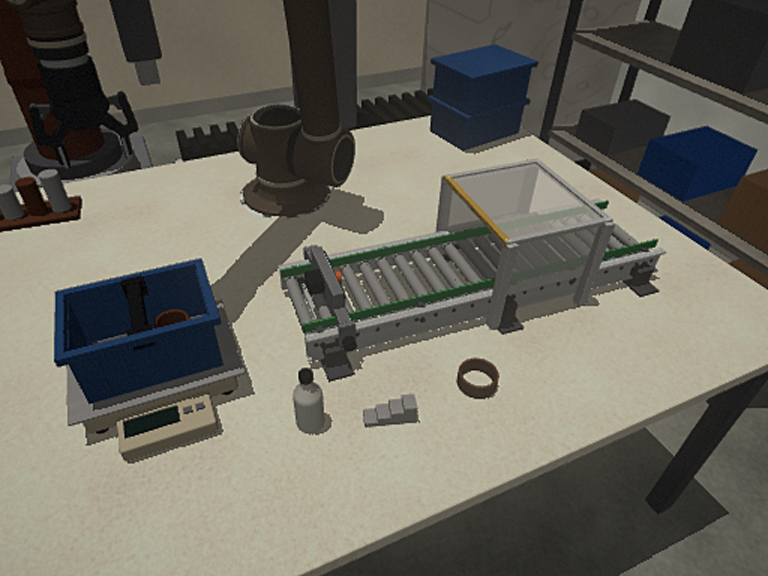

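View pics/d6c.png

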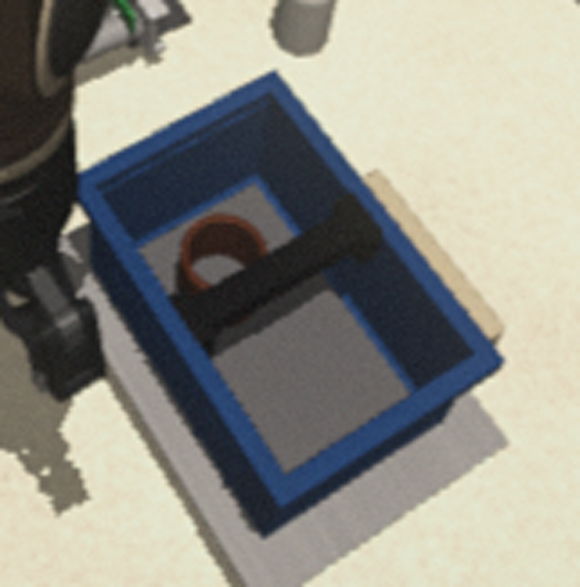

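Call:
apply_moves(rows=[[0,0,0,0,0,0,-1],[0,0,0,0,0,0,-1],[0,0,0,0,0,0,-1]])

```text
clock: 19.55
position: [344.1, -399.5, 328.0]
eef_rot: [-3.132, 0.014, 3.125]
wrist_force: [-0.2, 0.9, 0.4]
gripper_width: 85.3
```

```bash
python3 -c "
from cell import *
print(hand_in())"
```

```text
the job is handed in; nothing more can be done
None
```

The tote is on the scale with the pipe sample still standing, and I handed the job in at about 19.5 s.

- **Rolling out:** I pinched the front rim and rolled the tote until its carry bar was clear of the tunnel, then let go and took the bar.
- **Going home:** Holding the bar, I pressed the tote in slowly until it stopped moving at about 14 N. That is past the plunger's 9 N, so it was against the bumpers. The plunger itself was hidden at that moment, so "home" rests on the force, the stalled motion and the bumper position measured beforehand.
- **Levelness:** While pressing, the hand tipped by up to about 0.009 rad (0.5°), which I mostly corrected as it went. It reached about 0.7° early in the lift and was levelled on the way up. The pipe did not shift in the tote.
- **On the pan:** In each camera the rim centre lies within about 2 mm of the pan centre and within about 0.2° of square. The pan sank about 2 mm and the rim is level within 0.003 rad. The scene and side cameras disagree by 5 to 8 mm in absolute x, so I compared tote and pan only within the same picture.
- **Afterwards:** The gripper is open and well clear. In the last scene picture the bottle, block and ring look unmoved; I did not re-measure them.
- **Mistake:** I turned joint 6 the wrong way during the first approach. It cost about a second and touched nothing.

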